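# Weigh a fired beaker on the studio beam scale

### The arm

A 6-joint arm with a two-finger parallel gripper is mounted at the origin on the work surface. World frame = base frame: x ahead of the robot, y to its left, z up, the work surface at z = 0. Lengths are in mm, angles in rad, forces in N, time in s.
With the tool pointing down it reaches from about 300 to 750 mm from the base axis. Payload 8.5 kg.
Tool frame: the origin (TCP) lies at the very end of the fingers, on their centre line; the grasp point (between the pads) lies arm.pinch_z behind it (arm.pinch_z is the distance from the TCP to the grasp point, in mm); x points along the fingers, z is the direction in which the jaws open and shut, and the axes are right-handed (so a half turn about x gives the same grasp; the last joint's range is limited). The gripper opens to 85 mm and grips with 20 to 120 N. Pads are 22 mm wide; open, the fingers measure 114 mm over their backs; the gripper's body (76 mm by 85 mm) begins 54 mm behind the grasp point. The pads swing forward as they close: fully open they stand 13 mm farther back than shut.
Start: joints at [1.062, 0.381, 1.297, -0, 1.464, -0.215], TCP at [159.267, 526.416, 204.222] pointing down, gripper open.
Joint ranges: [-3.11, 3.11], [-0.89, 2.33], [0.22, 2.48], [-1.42, 4.56], [0.17, 2.85], [-2.88, 2.88]. Speed limits (rad/s): [2.39, 2.39, 3.14, 3.14, 3.14, 3.14].

### API

Orientations are given as a unit quaternion [x, y, z, w].
In Python, from cell import arm, imaging gives the robot as it stands.
- The arm moves only by the tool move_arm, never from a script. Its argument "motion" is a list of rows, each an object with "offset": the shift along the world's x, y, z normalised to -1 to 1, where 1 is 0.5 m, a list of three; "angular": the turn, a rotation vector about the world's x, y, z normalised to -1 to 1, where 1 is 90 degrees, a list of three. In form: [{"offset": [x, y, z], "angular": [wx, wy, wz]}, ...]. A call has 1 to 20 rows; each row is the pose to reach, as a shift and turn from the pose measured when the call began; what a row does not reach only later rows make up. A row lasts 1/8 s, in which the tool goes at most 62.5 mm and 10.7 degrees, less where a joint would pass 70% of its speed; a pose out of reach is approached as far as the arm can. A call with a number of a shift or a turn outside -1 to 1 is refused whole. A call with a gripper value outside its range is refused whole. "grip" is the opening, from -1 (shut) to 1 (fully open), so that 0 is half open, set as the call begins (left out, the last holds). The fingers move at their own pace and stop on an object; "grip_force" is the grip in N (left out, the last holds). Time passes only in rows, so rows that repeat a pose let the fingers close. It gives the time, the measured TCP pose, the force and the opening at its end, in the units of the state.
- arm.state(): the state, without advancing time (a new reading comes with each control period).
- imaging.capture(name): name is "side" or "top"; returns a dict with "pixels" (420x560x3 uint8, red, green, blue), "range_z" (420x560 float32, mm along the optical axis (not along the pixel's ray), 0 where there is no reading), "fx", "fy", "cx", "cy" (pixels), "R" (3x3) and "t" (3): a world point X has camera coordinates R X + t. Camera axes: x right, y down, z forward; pixel columns grow to the right and rows downward; lengths in mm; the calibration is good to about 2 mm. A picture is of the moment at which its call begins.
- arm.close_job(): hands the job in, once; it reports no verdict.
The state is a dict: "time": time; "joints": joint angles; "qvel": joint speeds; "tau": joint torques, N m; "eef_pos": TCP position; "tool_rot": TCP orientation; "force": force on the tool from outside, world axes, zero at the start; "torque": the same for the moment, N m; "opening": finger opening in mm.
Only numpy, scipy, OpenCV 4.12 (cv2) and the standard library are available. Lean on these libraries where they do the work, as an engineer would, in place of code of your own. Each camera call takes 0.05 s, during which the arm holds its last target. There are 200 camera calls.

### The job

Stand the bare terracotta beaker upright in the middle of the scale's pan and let go of it. Then slide the brass poise along the notched beam, nudging its black tab with light fingertip pushes rather than gripping it (no more than about 15 N on the scale's moving parts), until the pointer comes to rest by itself inside the green band of the dial, and take your hand away. Leave the other things on the table where they are.

Things in the scene. Friction and masses are not known exactly. Their poses are not given: they have to be found in the camera images.
- scale: Bench beam scale, fixed to the table, grey-green base 110 x 270 x 26 mm. Origin: on the table under the beam's pivot; z up, the pan lies towards +y, the notched beam towards -y. The pivot, 162 mm up, sits between two cheeks 176 mm high, 24 mm long in y, 52 mm apart over all. A white dial plate (34 mm wide, 160 mm high) stands at the -y end, y -224 to -258 mm, on the -x side of the pointer.
- beam: Steel beam with all it carries (pan, poise, pointer). Origin at its pivot, which is 42 mm above the notched arm's centre line; own -y along the arm (16 mm wide, 14 mm high, level when balanced). It rocks freely between stops 0.1 rad either way and settles in about 1 s: pointer up when the load is too heavy for where the poise stands, down when too light. Touch tips it: read it hands off.
- poise: Brass block 36 mm across the beam, 28 mm along it, 36 mm high, sliding on the beam; origin at its centre. A sprung ball holds it in one of 16 notches 8 mm apart, 70 to 190 mm from the pivot. About 3 N along the beam lifts it out; past half a pitch it snaps into the next. It starts in one of the first 4 notches; with the beaker on, balance lies 3 or more notches farther out.
- poise_top (a point): Centre of the top of the poise's black tab, which is 20 mm across the beam, 12 mm along it and stands 36 mm up from the top of the brass block; 54 mm above the beam's centre line, 12 mm above the pivot. Pushed outwards (towards the pointer) it brings the pointer down. A push much above or below the pivot's height rocks the beam.
- pan_centre (a point): Centre of the top of the round aluminium weighing pan (110 mm across, 5 mm thick), 100 mm from the pivot, 145 mm above the table when balanced; a guide keeps it level as it rises and sinks by up to 10 mm. Empty it stands 2 to 10 mm high; 1 or 2 N presses it down, and it sinks under the beaker.
- pointer_tip (a point): Tip of the red pointer at the end of the notched arm, 255 mm from the pivot; moves up and down by 25 mm between the stops, about 7.7 mm per notch of the poise.
- dial_mark (a point): Where the pointer's tip is when the beam is balanced: the black line in the middle of the 10 mm high green band on the dial, 120 mm above the table. Its z is up. The tip must be within 5 mm of this height.
- beaker: Unglazed terracotta beaker, orange-brown, 80 mm high, 56 mm across at the rim, 54 mm low down, 48 mm at the foot, wall 5 mm, open at the top; origin at the centre of its underside. 165 to 330 g: its mass is not known beforehand.
- blue_cup: Bystander: blue glazed mug, 68 mm across, 75 mm high, origin under its centre.
- glaze_jar: Bystander: glass jar with white cap, 64 mm across, 95 mm high, origin under its centre.
- sponge: Bystander: yellow sponge 60 x 85 x 30 mm, origin under its centre.
- wood_rib: Bystander: flat wooden rib 55 x 110 x 8 mm, origin under its centre.
- small_bowl: Bystander: pale bisque bowl, 110 mm across, 45 mm high, origin under its centre.
- test_tiles: Bystander: stack of cream test tiles 50 x 90 x 24 mm, origin under its centre.
Mind the look-alikes: they are no part of the job. There is more than one size of the beaker; the one meant has the size given above.

How it is judged:
By the outcome, as a careful person would: the job done as asked, in the order asked, and still so for the second after the job is handed in, with the robot touching nothing.
It also fails if it takes over 72 s, if anything falls off the work surface, if the arm or the gripper's body presses on something with over 40 N, if the wrist force passes 120 N, or if a joint passes its speed limit or range.

## Working session

There is one attempt and no reset: what is moved stays moved. The work goes in short steps, Python scripts to look and compute and a tool call to move; the robot and the scene stay as the last step left them, time stands still between calls to the robot, and variables do not carry over. Pictures are saved under pics/ and viewed, about 8 in all and at most 12, crops included, and the job is handed in when it is done.

Besides the shell and the picture viewer there is one more tool, called after ">>>" as name(argument=value, ...), one argument or row to a line, values as JSON. move_arm: Moves the arm, as the interface text tells. Its arguments: {"type":"object","properties":{"motion":{"type":"array","items":{"type":"object","properties":{"offset":{"type":"array","items":{"type":"number"}},"angular":{"type":"array","items":{"type":"number"}}}}},"grip":{"type":"number"},"grip_force":{"type":"number"}},"required":["motion"]}

```bash
mkdir -p pics; ls; python3 - <<'E'
from cell import arm, imaging
import cv2,numpy as np
s=arm.state();print(s, getattr(arm,'pinch_z',None))
for n in("side","top"):
    c=imaging.capture(n);np.savez(f"pics/{n}0.npz",**c)
    cv2.imwrite(f"pics/{n}0.png",c["pixels"][:,:,::-1]);print(n,c["R"],c["t"],c["fx"],c["cx"],c["cy"])
a=cv2.imread("pics/side0.png");b=cv2.imread("pics/top0.png")
E
```

```text
pics
{'time': 0.0, 'joints': array([ 1.06169803e+00,  3.81216968e-01,  1.29829825e+00,  5.93058835e-06,
        1.46360728e+00, -2.15316425e-01]), 'qvel': array([ 1.45357539e-04,  7.42623854e-05,  8.75539806e-04, -5.40105855e-04,
       -5.87986338e-04,  3.40151273e-04]), 'tau': array([-1.04316114e-03, -4.48460770e+01, -2.31278390e+01, -2.06842724e-04,
        4.69969251e-03,  2.23327405e-06]), 'eef_pos': array([159.10138769, 526.12172983, 203.58791321]), 'tool_rot': array([-0.42165374,  0.56829108,  0.42121329,  0.56730303]), 'force': array([-0.79872953, -0.53148687, -0.15027696]), 'torque': array([ 0.01018119, -0.00916225, -0.0237494 ]), 'opening': 85.46552340525199} 18.700000000000003
side [[-0.91147773 -0.41131538 -0.00529109]
 [-0.31553304  0.70736002 -0.63251933]
 [ 0.26390764 -0.57485777 -0.7745265 ]] [ 498.41414496  299.87417063 1084.64349824] 508.53433711304655 275.35311823965844 210.92006734086695
top [[ 1.05943615e-03 -9.99998815e-01  1.11725625e-03]
 [-9.81858245e-01 -1.25206311e-03 -1.89612289e-01]
 [ 1.89613463e-01 -8.96105150e-04 -9.81858407e-01]] [ -50.99828359  587.8656803  1309.77044373] 458.6470469246905 281.2853338274245 214.67490972699505
```

View pics/side0.png

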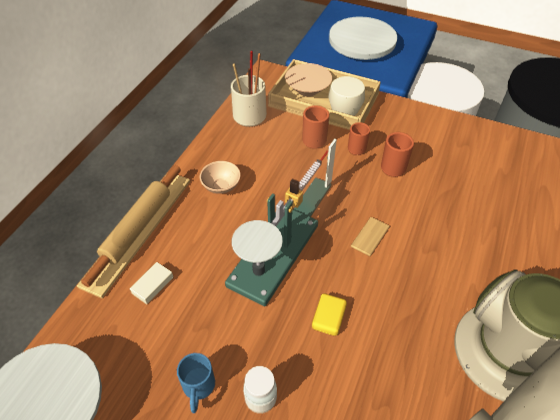

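View pics/top0.png

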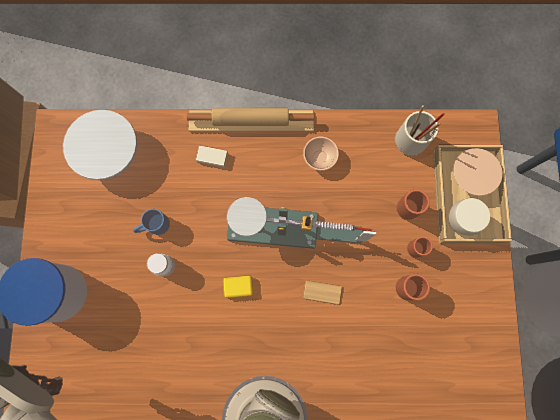

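Top view: scale with pan at (246,216), poise at (307,222), and dial at (370,236). There are three terracotta beakers at (412,205), (420,247) and (412,288), so I need to measure their sizes.

```bash
cat > h.py <<'E'
import numpy as np,cv2
def cloud(c):
    z=c["range_z"];v,u=np.indices(z.shape)
    P=np.stack([(u-c["cx"])/c["fx"]*z,(v-c["cy"])/c["fy"]*z,z],-1)-c["t"]
    W=P@c["R"]; W[z==0]=np.nan; return W
def fitcirc(p):
    A=np.c_[2*p,np.ones(len(p))];s=np.linalg.lstsq(A,(p**2).sum(1),rcond=None)[0]
    return s[:2],np.sqrt(s[2]+s[:2]@s[:2])
def project(c,X):
    q=c["R"]@np.asarray(X,float)+c["t"];return c["fx"]*q[0]/q[2]+c["cx"],c["fy"]*q[1]/q[2]+c["cy"]
def ray(c,u,v,z):
    d=c["R"].T@np.array([(u-c["cx"])/c["fx"],(v-c["cy"])/c["fy"],1]);o=-c["R"].T@c["t"]
    return o+d*(z-o[2])/d[2]
E
python3 - <<'E'
from h import *
for n in("top","side"):
    c=dict(np.load(f"pics/{n}0.npz"));W=cloud(c);hsv=cv2.cvtColor(c["pixels"],cv2.COLOR_RGB2HSV)
    ok=(W[...,2]>12)&(W[...,0]>150)&(W[...,0]<900)&(abs(W[...,1])<620)
    k,l,s,_=cv2.connectedComponentsWithStats(ok.astype(np.uint8))
    for i in range(1,k):
        if s[i,4]<60: continue
        p=W[l==i];zt=np.percentile(p[:,2],98);r=p[p[:,2]>zt-6][:,:2]
        ce,ra=fitcirc(cv2.convexHull(r.astype(np.float32))[:,0].astype(float))
        print(n,s[i],'zt %.0f'%zt,'rim c',ce.round(),'r %.1f'%ra,'bb',p.min(0).round(),p.max(0).round(),np.median(hsv[l==i],0))
c=dict(np.load("pics/top0.npz"));c2=dict(np.load("pics/side0.npz"))
a=cv2.resize(c["pixels"][180:310,220:440],None,fx=3.6,fy=3.6,interpolation=2)[:, :, ::-1]
cv2.imwrite("pics/crop_top.png",a)
a=cv2.resize(c2["pixels"][95:305,220:420],None,fx=2.85,fy=2.85,interpolation=2)[:, :, ::-1]
cv2.imwrite("pics/crop_side.png",a)
E
```

```text
top [ 395  105   50   50 1320] zt 205 rim c [ 838. -458.] r 37.5 bb [ 788. -514.   12.] [ 890. -410.  225.] [ 18.  52. 121.]
top [  63  112   74   68 3993] zt 89 rim c [799. 496.] r 108.4 bb [690. 386.  67.] [900. 608.  93.] [ 22.  12. 219.]
top [ 187  114  128   17 1416] zt 70 rim c [781.  43.] r 149.7 bb [ 868. -152.   12.] [900. 246.  73.] [ 17. 112. 149.]
top [304 137  35  33 722] zt 50 rim c [ 784. -172.] r 53.6 bb [ 731. -226.   12.] [ 837. -120.   53.] [ 13.   93.  192.5]
top [ 434  145   47   98 1968] zt 105 rim c [ 580. -597.] r 47.1 bb [ 511. -620.   12.] [ 810. -530.  108.] [ 18.  86. 198.]
top [196 146  32  21 472] zt 30 rim c [783. 169.] r 41.6 bb [751. 121.  12.] [815. 216.  34.] [ 21.  43. 232.]
top [450 150  22  44 581] zt 71 rim c [ 723. -625.] r 59.2 bb [ 654. -620.   12.] [ 798. -570.   76.] [ 14.  88. 227.]
top [397 189  33  31 630] zt 110 rim c [ 619. -441.] r 36.2 bb [ 581. -477.   12.] [ 655. -403.  115.] [  9. 149. 133.]
top [ 227  197  150   51 4131] zt 172 rim c [ 544. -174.] r 130.6 bb [ 495. -308.   12.] [621. 114. 183.] [ 41.  25. 123.]
top [133 209  37  
[... 1644 characters left out ...]
144.]
side [130 262  43  39 844] zt 29 rim c [785. 171.] r 45.3 bb [752. 123.  12.] [818. 220.  31.] [ 24.  40. 243.]
side [ 312  293   35   41 1006] zt 34 rim c [379.  83.] r 42.3 bb [347.  37.  12.] [412. 126.  36.] [ 26. 189. 247.]
side [   0  343  102   77 6746] zt 88 rim c [797. 478.] r 94.8 bb [692. 390.  69.] [900. 559.  90.] [ 30.   19.  215.5]
side [ 177  352   38   61 1139] zt 77 rim c [571. 330.] r 33.8 bb [537. 297.  12.] [605. 395.  79.] [102. 118. 106.]
side [ 244  366   33   46 1249] zt 98 rim c [442. 305.] r 27.9 bb [410. 277.  12.] [472. 338. 100.] [ 20.  17. 242.]
side [469 409  14  11  84] zt 540 rim c [156. 400.] r 6.2 bb [150. 387. 527.] [161. 406. 541.] [ 20.  68. 132.]
```

View pics/crop_top.png

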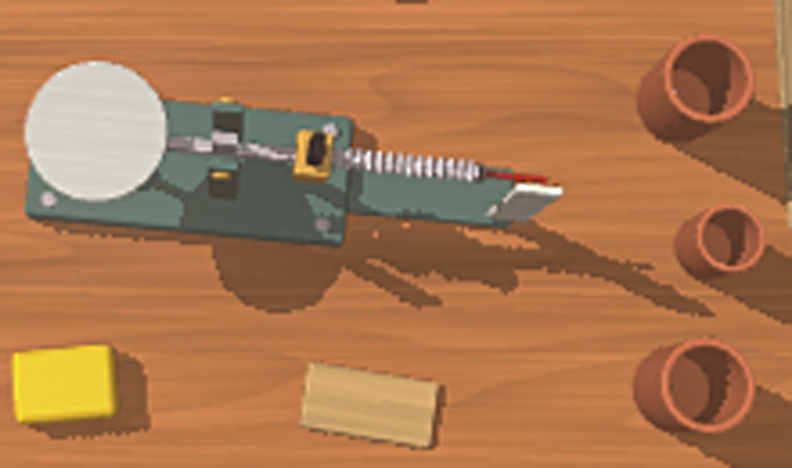

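View pics/crop_side.png

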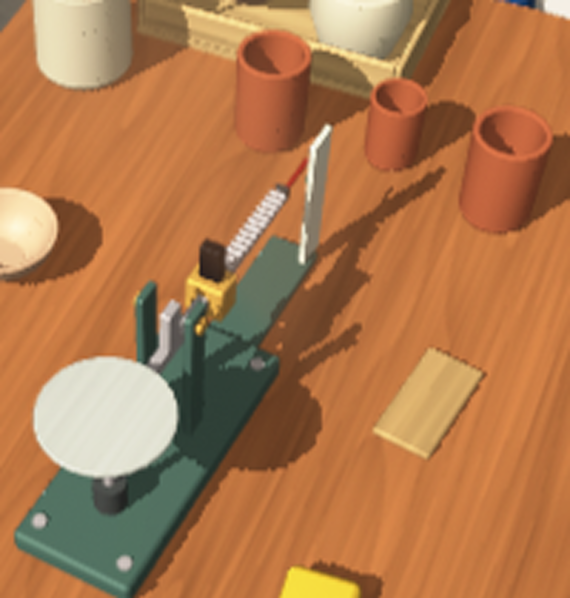

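The small beaker at about (493,-458) fits, with a rim radius of about 27 and a height of about 80; the other two are 110 mm tall. Next I'll work out the scale's pose.

```bash
cat >> h.py <<'E'
def near(W): return (W[...,0]>470)&(W[...,0]<640)&(W[...,1]>-340)&(W[...,1]<140)
def measure(c):
    W=cloud(c);Z=W[...,2];N=near(W);h=cv2.cvtColor(c["pixels"],cv2.COLOR_RGB2HSV).astype(int);o={}
    H,S,V=h[...,0],h[...,1],h[...,2]
    m=N&(Z>135)&(Z<170)&(S<40)&(V>150)&(W[...,1]>-60)
    k,l,s,_=cv2.connectedComponentsWithStats(m.astype(np.uint8));m=l==1+np.argmax(s[1:,4])
    p=W[m];ce,ra=fitcirc(cv2.convexHull(p[:,:2].astype(np.float32))[:,0].astype(float));o["pan"]=(*ce.round(1),round(np.median(p[:,2]),1),'r',round(ra,1))
    m=N&(Z>95)&(V<80)&(Z>150)&(W[...,1]<-75); p=W[m]
    if len(p): o["tab"]=(np.median(p,0).round(1),p.min(0).round(),p.max(0).round(),len(p))
    m=N&(Z>90)&(H>15)&(H<28)&(S>140)&(W[...,1]<-60)&(Z<160); p=W[m]
    if len(p): o["brass"]=(np.median(p,0).round(1),p.min(0).round(),p.max(0).round(),len(p))
    m=N&(Z>80)&((H<8)|(H>172))&(S>140)&(W[...,1]<-180);p=W[m]
    if len(p): o["red"]=(p.min(0).round(),p.max(0).round(),len(p),p[np.argmin(p[:,1])].round(1))
    m=N&(Z>35)&(S<40)&(V>170)&(W[...,1]<-200);p=W[m]
    if len(p): o["dial"]=(p.min(0).round(),p.max(0).round(),len(p))
    m=N&(Z>20)&(Z<33);p=W[m]
    if len(p): o["base"]=cv2.minAreaRect(p[:,:2].astype(np.float32))
    m=N&(Z>166)&(H>45)&(H<100)&(S>50);p=W[m]
    if len(p): o["cheeks"]=(p.min(0).round(),p.max(0).round(),len(p),p.mean(0).round(1))
    return o
E
python3 - <<'E'
from h import *
for n in("top","side"):
    o=measure(dict(np.load(f"pics/{n}0.npz")))
    for k in o:print(n,k,*o[k])
E
```

```text
top pan 566.4 46.7 148.0 r 53.8
top tab [ 548.1 -121.6  173.3] [ 541. -126.  157.] [ 560. -117.  179.] 28
top brass [ 541.8 -116.3  136. ] [ 532. -133.  110.] [ 569. -108.  143.] 80
top red [ 533. -305.  113.] [ 539. -259.  121.] 26 [ 535.8 -304.6  113.6]
top dial [ 516. -306.   46.] [ 548. -201.  167.] 74
top base (553.4331665039062, -98.01551818847656) (419.783447265625, 110.20118713378906) 85.04541015625
top cheeks [581. -47. 174.] [581. -47. 174.] 1 [580.9 -46.7 174.2]
side pan 567.2 49.4 148.0 r 53.9
side tab [ 550.5 -116.   163.8] [ 542. -123.  150.] [ 561. -113.  175.] 69
side brass [ 545.6 -109.   130. ] [ 534. -132.  100.] [ 571. -103.  140.] 197
side red [ 534. -300.  114.] [ 540. -255.  124.] 19 [ 538.4 -300.4  113.9]
side dial [ 518. -304.   39.] [ 550. -200.  162.] 120
side base (551.9459228515625, -95.70314025878906) (424.5140075683594, 110.4841537475586) 84.11491394042969
side cheeks [533. -59. 167.] [583. -36. 179.] 54 [558.7 -46.7 174.2]
```

```bash
cat > st.py <<'E'
from cell import arm,imaging
import numpy as np
from scipy.spatial.transform import Rotation as R
s=arm.state();M=R.from_quat(s["tool_rot"]).as_matrix()
print('t',round(s["time"],2),'pos',s["eef_pos"].round(1),'x',M[:,0].round(3),'jaw',M[:,2].round(3),'jawdeg %.1f'%np.degrees(np.arctan2(M[1,2],M[0,2])),'j',s["joints"].round(2),'F',s["force"].round(1),'op',s["opening"].round(1))
E
python3 st.py
```

```text
Traceback (most recent call last):
  File "st.py", line 5, in <module>
    print('t',round(s["time"],2),'pos',s["eef_pos"].round(1),'x',M[:,0].round(3),'jaw',M[:,2].round(3),'jawdeg %.1f'%np.degrees(np.arctan2(M[1,2],M[0,2])),'j',s["joints"].round(2),'F',s["force"].round(1),'op',s["opening"].round(1))
                                                                                                                                                                                                                 ^^^^^^^^^^^^^^^^^^
AttributeError: 'float' object has no attribute 'round'
```

```bash
sed -i 's/s\["opening"\].round(1)/round(s["opening"],1)/' st.py; python3 st.py
```

```text
t 0.1 pos [159.1 526.2 203.7] x [-0.001 -0.001 -1.   ] jaw [ 0.29   0.957 -0.001] jawdeg 73.2 j [ 1.06  0.38  1.3   0.    1.46 -0.22] F [-0.1  0.1 -0.5] op 85.7
```

>>> move_arm(
  motion=[
    {"offset":[0.54,-1.0,0.05],"angular":[0,0,-0.2]},
    {"offset":[0.54,-1.0,0.05],"angular":[0,0,-0.3]},
    {"offset":[0.54,-1.0,0.05],"angular":[0,0,-0.4]},
    {"offset":[0.54,-1.0,0.05],"angular":[0,0,-0.5]},
    {"offset":[0.54,-1.0,0.05],"angular":[0,0,-0.6]},
    {"offset":[0.54,-1.0,0.05],"angular":[0,0,-0.7]},
    {"offset":[0.54,-1.0,0.05],"angular":[0,0,-0.813]},
    {"offset":[0.54,-1.0,0.05],"angular":[0,0,-0.813]},
    {"offset":[0.54,-1.0,0.05],"angular":[0,0,-0.813]},
    {"offset":[0.54,-1.0,0.05],"angular":[0,0,-0.813]},
  ],
  grip=1,
)

```text
time: 1.35
eef_pos: [430.4, 23.1, 228.2]
tool_rot: [0.002, 0.708, -0.002, 0.706]
force: [0.1, -0.0, -0.4]
opening: 85.4
```

```bash
python3 st.py
```

```text
t 1.35 pos [430.4  23.1 228.2] x [-0.002  0.    -1.   ] jaw [ 1.    -0.005 -0.002] jawdeg -0.3 j [-0.22  0.15  1.55 -0.    1.44 -0.22] F [ 0.1 -0.  -0.4] op 85.4
```

>>> move_arm(
  motion=[
    {"offset":[0.125,-0.964,-0.1]},
    {"offset":[0.125,-0.964,-0.1]},
    {"offset":[0.125,-0.964,-0.1]},
    {"offset":[0.125,-0.964,-0.1]},
    {"offset":[0.125,-0.964,-0.1]},
    {"offset":[0.125,-0.964,-0.1]},
    {"offset":[0.125,-0.964,-0.1]},
    {"offset":[0.125,-0.964,-0.1]},
    {"offset":[0.125,-0.964,-0.1]},
    {"offset":[0.125,-0.964,-0.1]},
  ],
)

```text
schema error: expected keys offset, angular
```

```bash
python3 st.py
```

```text
t 1.35 pos [430.4  23.1 228.2] x [-0.002  0.    -1.   ] jaw [ 1.    -0.005 -0.002] jawdeg -0.3 j [-0.22  0.15  1.55 -0.    1.44 -0.22] F [ 0.1 -0.  -0.4] op 85.4
```

>>> move_arm(
  motion=[
    {"offset":[0.125,-0.964,-0.1],"angular":[0,0,0]},
    {"offset":[0.125,-0.964,-0.1],"angular":[0,0,0]},
    {"offset":[0.125,-0.964,-0.1],"angular":[0,0,0]},
    {"offset":[0.125,-0.964,-0.1],"angular":[0,0,0]},
    {"offset":[0.125,-0.964,-0.1],"angular":[0,0,0]},
    {"offset":[0.125,-0.964,-0.1],"angular":[0,0,0]},
    {"offset":[0.125,-0.964,-0.1],"angular":[0,0,0]},
    {"offset":[0.125,-0.964,-0.1],"angular":[0,0,0]},
    {"offset":[0.125,-0.964,-0.1],"angular":[0,0,0]},
    {"offset":[0.125,-0.964,-0.1],"angular":[0,0,0]},
  ],
)

```text
time: 2.6
eef_pos: [493.2, -457.6, 178.0]
tool_rot: [0.002, 0.708, -0.001, 0.706]
force: [0.1, 0.5, 0.2]
opening: 85.4
```

```bash
python3 st.py; python3 - <<'E'
from cell import imaging
from h import *
a=[]
for n in("side","top"):
    c=imaging.capture(n);W=cloud(c);m=(W[...,2]>70)&(W[...,2]<95)&(abs(W[...,0]-493)<40)&(abs(W[...,1]+458)<40)&(cv2.cvtColor(c["pixels"],cv2.COLOR_RGB2HSV)[...,1]>120)
    p=W[m];print(n,len(p),p.min(0),p.max(0))
    u,v=map(int,project(c,[493,-458,90]))
    a.append(cv2.resize(c["pixels"][max(0,v-60):v+60,u-60:u+60],(400,400),interpolation=2)[:,:,::-1] if v>=60 else cv2.resize(c["pixels"][0:120,u-60:u+60],(400,400))[:,:,::-1])
cv2.imwrite("pics/pre.png",np.hstack(a))
E
```

```text
t 2.6 pos [ 493.2 -457.6  178. ] x [-0.002  0.001 -1.   ] jaw [ 1.    -0.004 -0.002] jawdeg -0.2 j [-0.92  0.62  0.95 -0.    1.57 -0.92] F [0.1 0.5 0.2] op 85.4
side 161 [ 467.35533471 -487.09163622   70.21737632] [ 521.82082642 -426.7150583    85.93232708]Traceback (most recent call last):
  File "<stdin>", line 6, in <module>
    return umr_minimum(a, axis, None, out, keepdims, initial, where)
ValueError: zero-size array to reduction operation minimum which has no identity
```

>>> move_arm(
  motion=[
    {"offset":[0.002,0,-0.1],"angular":[0,0,0]},
    {"offset":[0.002,0,-0.18],"angular":[0,0,0]},
    {"offset":[0.002,0,-0.25],"angular":[0,0,0]},
    {"offset":[0.002,0,-0.306],"angular":[0,0,0]},
    {"offset":[0.002,0,-0.306],"angular":[0,0,0]},
    {"offset":[0.002,0,-0.306],"angular":[0,0,0]},
  ],
)

```text
time: 3.45
eef_pos: [495.1, -457.3, 27.8]
tool_rot: [0.0, 0.707, -0.002, 0.707]
force: [1.2, -0.3, -1.0]
opening: 85.2
```

>>> move_arm(
  motion=[
    {"offset":[0,0,0],"angular":[0,0,0]},
    {"offset":[0,0,0],"angular":[0,0,0]},
    {"offset":[0,0,0],"angular":[0,0,0]},
    {"offset":[0,0,0],"angular":[0,0,0]},
    {"offset":[0,0,0],"angular":[0,0,0]},
    {"offset":[0,0,0],"angular":[0,0,0]},
    {"offset":[0,0,0],"angular":[0,0,0]},
    {"offset":[0,0,0],"angular":[0,0,0]},
  ],
  grip=-1,
  grip_force=25,
)

```text
time: 4.45
eef_pos: [495.4, -458.0, 29.6]
tool_rot: [-0.001, 0.707, -0.002, 0.708]
force: [-1.3, 0.8, 6.6]
opening: 55.1
```

>>> move_arm(
  motion=[
    {"offset":[0,0,0.1],"angular":[0,0,0]},
    {"offset":[0,0,0.2],"angular":[0,0,0]},
    {"offset":[0,0,0.3],"angular":[0,0,0]},
    {"offset":[0,0,0.4],"angular":[0,0,0]},
    {"offset":[0,0,0.44],"angular":[0,0,0]},
    {"offset":[0,0,0.44],"angular":[0,0,0]},
  ],
)

```text
time: 5.2
eef_pos: [495.6, -458.1, 251.0]
tool_rot: [-0.001, 0.706, -0.003, 0.708]
force: [-0.4, -0.2, -4.0]
opening: 55.0
```

```bash
python3 st.py; python3 - <<'E'
from cell import imaging
import cv2
c=imaging.capture("side");cv2.imwrite("pics/lift.png",cv2.resize(c["pixels"][60:300,220:440],(660,600))[:,:,::-1] if 0 else cv2.resize(c["pixels"][20:300,180:460],(600,600))[:,:,::-1])
E
```

```text
t 5.2 pos [ 495.6 -458.1  251. ] x [ 0.003 -0.007 -1.   ] jaw [ 1.    -0.003  0.003] jawdeg -0.2 j [-0.92  0.59  0.81 -0.    1.74 -0.92] F [-0.4 -0.2 -4. ] op 55.0
```

View pics/lift.png

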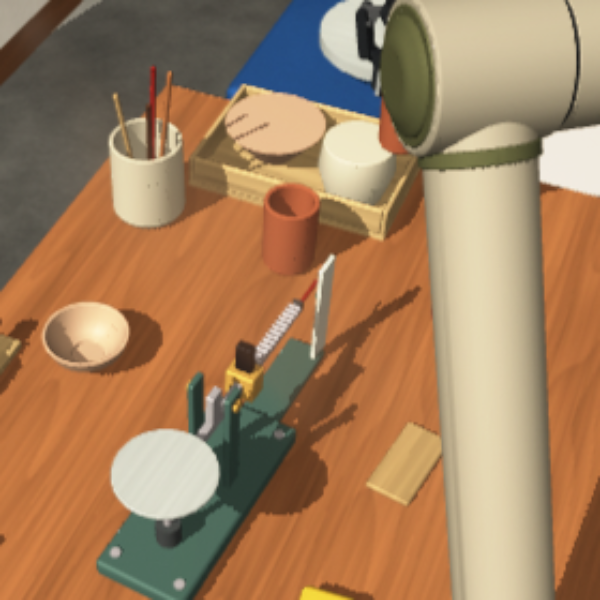

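>>> move_arm(
  motion=[
    {"offset":[0.142,1.0,0],"angular":[0,0,-0.052]},
    {"offset":[0.142,1.0,0],"angular":[0,0,-0.052]},
    {"offset":[0.142,1.0,0],"angular":[0,0,-0.052]},
    {"offset":[0.142,1.0,0],"angular":[0,0,-0.052]},
    {"offset":[0.142,1.0,0],"angular":[0,0,-0.052]},
    {"offset":[0.142,1.0,0],"angular":[0,0,-0.052]},
    {"offset":[0.142,1.0,0],"angular":[0,0,-0.052]},
    {"offset":[0.142,1.0,0],"angular":[0,0,-0.052]},
    {"offset":[0.142,1.0,0],"angular":[0,0,-0.052]},
    {"offset":[0.142,1.0,0],"angular":[0,0,-0.052]},
    {"offset":[0.142,1.0,0],"angular":[0,0,-0.052]},
    {"offset":[0.142,1.0,0],"angular":[0,0,-0.052]},
  ],
)

```text
time: 6.75
eef_pos: [566.2, 41.0, 248.9]
tool_rot: [0.029, 0.706, -0.032, 0.707]
force: [-0.4, -0.8, -3.6]
opening: 54.7
```

```bash
python3 st.py; python3 - <<'E'
from cell import imaging
from h import *
c=imaging.capture("side");W=cloud(c);h=cv2.cvtColor(c["pixels"],cv2.COLOR_RGB2HSV)
m=(W[...,2]>190)&(W[...,2]<320)&(abs(W[...,0]-567)<45)&(abs(W[...,1]-43)<45)&(h[...,1]>130)&(h[...,0]<14)
p=W[m];print(len(p),p.min(0),p.max(0))
cv2.imwrite("pics/over.png",cv2.resize(c["pixels"][100:310,150:430],(800,600))[:,:,::-1])
E
```

```text
t 6.75 pos [566.2  41.  248.9] x [ 0.    -0.004 -1.   ] jaw [ 0.996 -0.086  0.001] jawdeg -4.9 j [-0.13  0.39  1.16 -0.    1.59 -0.05] F [-0.4 -0.8 -3.6] op 54.7
989 [526.09017176  16.78671227 222.00212641] [596.68467281  70.69148352 316.61387065]
```

View pics/over.png

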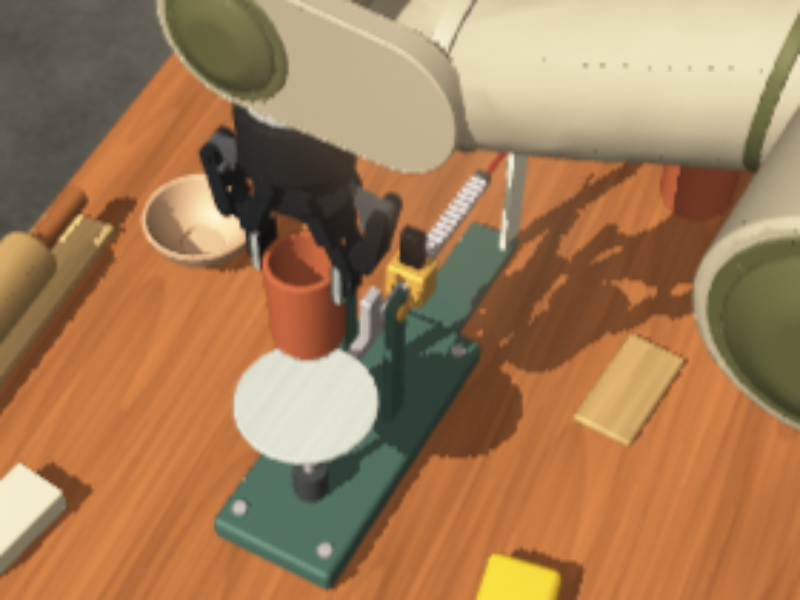

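>>> move_arm(
  motion=[
    {"offset":[0.001,0.012,-0.05],"angular":[0,0,0]},
    {"offset":[0.001,0.012,-0.1],"angular":[0,0,0]},
    {"offset":[0.001,0.012,-0.13],"angular":[0,0,0]},
    {"offset":[0.001,0.012,-0.145],"angular":[0,0,0]},
    {"offset":[0.001,0.012,-0.155],"angular":[0,0,0]},
    {"offset":[0.001,0.012,-0.16],"angular":[0,0,0]},
    {"offset":[0.001,0.012,-0.162],"angular":[0,0,0]},
    {"offset":[0.001,0.012,-0.162],"angular":[0,0,0]},
    {"offset":[0.001,0.012,-0.162],"angular":[0,0,0]},
  ],
)

```text
time: 7.92
eef_pos: [567.0, 47.2, 168.2]
tool_rot: [0.029, 0.706, -0.032, 0.707]
force: [0.9, -0.2, -2.0]
opening: 54.7
```

```bash
python3 st.py; python3 - <<'E'
from cell import imaging
from h import *
c=imaging.capture("side")
o=measure(c)
for k in("pan","red"):print(k,*o.get(k,[]))
cv2.imwrite("pics/down.png",cv2.resize(c["pixels"][120:300,200:410],(700,600))[:,:,::-1])
E
```

```text
t 7.92 pos [567.   47.2 168.2] x [ 0.001 -0.004 -1.   ] jaw [ 0.996 -0.086  0.002] jawdeg -4.9 j [-0.12  0.44  1.31 -0.    1.39 -0.04] F [ 0.9 -0.2 -2. ] op 54.7
pan 567.3 49.8 138.8 r 53.6
red
```

View pics/down.png

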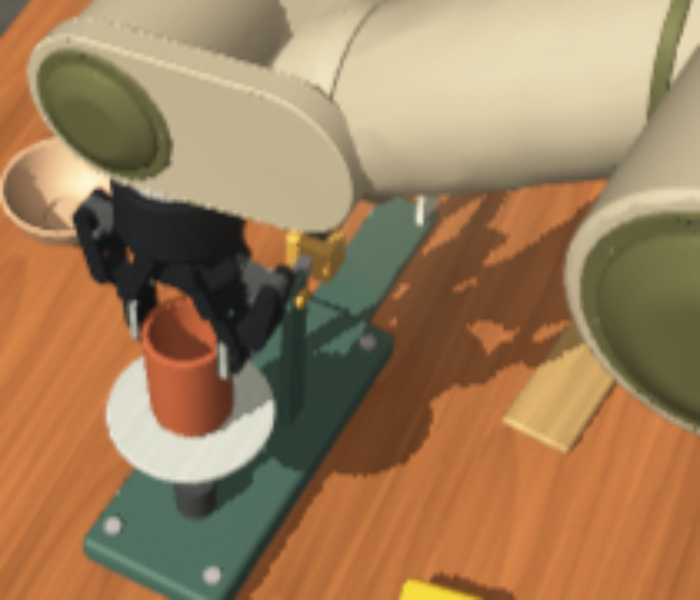

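>>> move_arm(
  motion=[
    {"offset":[0,0,-0.003],"angular":[0,0,0]},
    {"offset":[0,0,-0.006],"angular":[0,0,0]},
    {"offset":[0,0,-0.006],"angular":[0,0,0]},
    {"offset":[0,0,-0.006],"angular":[0,0,0]},
  ],
)

```text
time: 8.48
eef_pos: [566.9, 47.2, 165.2]
tool_rot: [0.029, 0.706, -0.032, 0.707]
force: [-0.4, -0.8, -1.4]
opening: 54.5
```

>>> move_arm(
  motion=[
    {"offset":[0,0,0],"angular":[0,0,0]},
    {"offset":[0,0,0],"angular":[0,0,0]},
    {"offset":[0,0,0],"angular":[0,0,0]},
    {"offset":[0,0,0],"angular":[0,0,0]},
    {"offset":[0,0,0],"angular":[0,0,0]},
    {"offset":[0,0,0],"angular":[0,0,0]},
  ],
  grip=1,
)

```text
time: 9.22
eef_pos: [566.9, 47.1, 165.2]
tool_rot: [0.029, 0.706, -0.032, 0.707]
force: [-0.6, -0.4, -0.4]
opening: 85.6
```

>>> move_arm(
  motion=[
    {"offset":[0,0,0.06],"angular":[0,0,0]},
    {"offset":[0,0,0.16],"angular":[0,0,0]},
    {"offset":[0,0,0.26],"angular":[0,0,0]},
    {"offset":[-0.12,0,0.28],"angular":[0,0,0]},
    {"offset":[-0.24,0,0.28],"angular":[0,0,0]},
    {"offset":[-0.36,0,0.28],"angular":[0,0,0]},
    {"offset":[-0.4,0,0.28],"angular":[0,0,0]},
    {"offset":[-0.4,0,0.28],"angular":[0,0,0]},
    {"offset":[-0.4,0,0.28],"angular":[0,0,0]},
  ],
  grip=-1,
)

```text
time: 10.35
eef_pos: [367.7, 47.0, 305.2]
tool_rot: [0.029, 0.706, -0.032, 0.707]
force: [-0.2, -0.6, -0.6]
opening: -0.2
```

```bash
python3 st.py; python3 - <<'E'
from cell import imaging
from h import *
for n in("side","top"):
    c=imaging.capture(n)
    o=measure(c)
    for k in("pan","tab","brass","red"):print(n,k,*o.get(k,[]))
    W=cloud(c);h=cv2.cvtColor(c["pixels"],cv2.COLOR_RGB2HSV)
    m=(W[...,2]>155)&(abs(W[...,0]-567)<50)&(abs(W[...,1]-48)<55)&(h[...,1]>120)&(h[...,0]<14);p=W[m]
    zt=np.percentile(p[:,2],97);r=p[p[:,2]>zt-6];print(n,'beaker',fitcirc(cv2.convexHull(r[:,:2].astype(np.float32))[:,0].astype(float)),zt)
    if n=="side":cv2.imwrite("pics/placed.png",cv2.resize(c["pixels"][120:300,200:410],(700,600))[:,:,::-1])
E
```

```text
t 10.35 pos [367.7  47.  305.2] x [ 0.001 -0.004 -1.   ] jaw [ 0.996 -0.086  0.002] jawdeg -4.9 j [-0.19 -0.01  1.51 -0.    1.64 -0.11] F [-0.2 -0.6 -0.6] op -0.2
side pan 566.4 51.7 136.2 r 51.8
side tab [ 550.9 -116.2  170.7] [ 541. -122.  150.] [ 562. -110.  185.] 86
side brass [ 543.9 -113.2  139.7] [ 533. -134.  108.] [ 571. -108.  150.] 190
side red [ 534. -306.  140.] [ 541. -263.  152.] 26 [ 534.7 -305.6  145.7]
side beaker (array([566.71849334,  48.15716573]), np.float64(27.982857120703628)) 215.94513655025298
top pan 565.8 46.2 137.0 r 52.9
top tab [ 548.6 -122.   181.1] [ 541. -126.  162.] [ 559. -117.  190.] 32
top brass [ 541.5 -124.7  145.5] [ 532. -138.  119.] [ 567. -111.  156.] 80
top red [ 532. -309.  139.] [ 540. -263.  153.] 32 [ 536.1 -309.3  146.7]
top beaker (array([564.55611678,  45.31386238]), np.float64(26.491125417247368)) 218.65546960395716
```

View pics/placed.png

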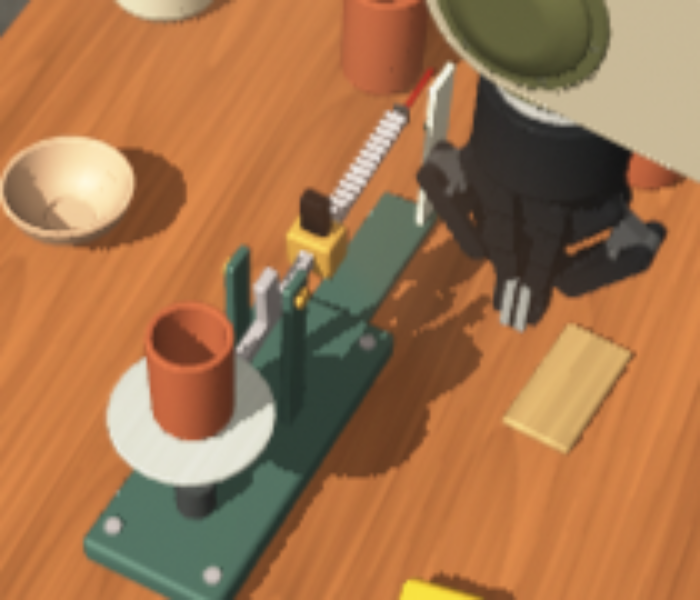

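Beaker at about (566,47), centred on the pan, and the pointer is fully up. Next I'll bring the closed fingers, tilted so the tip leads, in between the cheeks and the tab.

>>> move_arm(
  motion=[
    {"offset":[0.374,-0.286,-0.05],"angular":[-0.08,0.007,0]},
    {"offset":[0.374,-0.286,-0.05],"angular":[-0.167,0.014,0]},
    {"offset":[0.374,-0.286,-0.05],"angular":[-0.167,0.014,0]},
    {"offset":[0.374,-0.286,-0.11],"angular":[-0.167,0.014,0]},
    {"offset":[0.374,-0.286,-0.11],"angular":[-0.167,0.014,0]},
    {"offset":[0.374,-0.286,-0.11],"angular":[-0.167,0.014,0]},
    {"offset":[0.374,-0.286,-0.11],"angular":[-0.167,0.014,0]},
  ],
)

```text
time: 11.32
eef_pos: [554.7, -95.3, 251.1]
tool_rot: [-0.064, 0.703, -0.124, 0.697]
force: [0.6, 0.3, 0.3]
opening: 0.3
```

```bash
python3 st.py
```

```text
t 11.32 pos [554.7 -95.3 251.1] x [-0.019 -0.263 -0.964] jaw [ 0.996 -0.085  0.003] jawdeg -4.9 j [-0.25  0.38  1.2  -0.26  1.52 -0.16] F [0.6 0.3 0.3] op 0.3
```

>>> move_arm(
  motion=[
    {"offset":[0,0,-0.1],"angular":[0,0,0]},
    {"offset":[0,0,-0.16],"angular":[0,0,0]},
    {"offset":[0,0,-0.182],"angular":[0,0,0]},
    {"offset":[0,0,-0.182],"angular":[0,0,0]},
    {"offset":[0,0,-0.182],"angular":[0,0,0]},
  ],
)

```text
time: 11.95
eef_pos: [555.4, -95.4, 161.7]
tool_rot: [-0.064, 0.702, -0.124, 0.698]
force: [0.7, -0.1, 0.1]
opening: 0.2
```

```bash
python3 st.py;  python3 - <<'E'
from cell import imaging
from h import *
for n in("side","top"):
    c=imaging.capture(n)
    if n=="side":cv2.imwrite("pics/push0.png",cv2.resize(c["pixels"][130:280,220:400],(720,600))[:,:,::-1])
E
```

```text
t 11.95 pos [555.4 -95.4 161.7] x [-0.017 -0.264 -0.964] jaw [ 0.996 -0.085  0.006] jawdeg -4.9 j [-0.25  0.44  1.36 -0.27  1.3  -0.09] F [ 0.7 -0.1  0.1] op 0.2
```

View pics/push0.png

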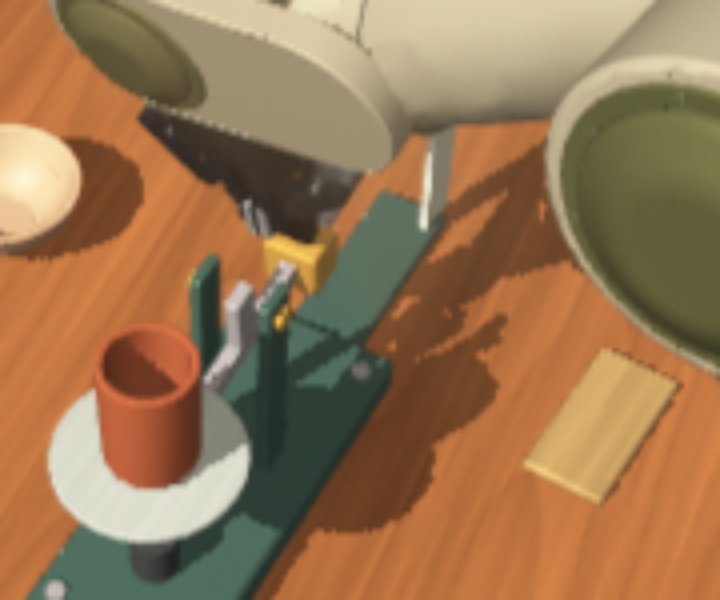

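>>> move_arm(
  motion=[
    {"offset":[-0.001,-0.01,-0.002],"angular":[0,0,0]},
    {"offset":[-0.002,-0.016,-0.002],"angular":[0,0,0]},
    {"offset":[-0.002,-0.021,-0.002],"angular":[0,0,0]},
    {"offset":[-0.002,-0.026,-0.002],"angular":[0,0,0]},
    {"offset":[-0.003,-0.031,-0.002],"angular":[0,0,0]},
    {"offset":[-0.003,-0.036,-0.002],"angular":[0,0,0]},
    {"offset":[-0.003,-0.041,-0.002],"angular":[0,0,0]},
    {"offset":[-0.004,-0.046,-0.002],"angular":[0,0,0]},
    {"offset":[-0.004,-0.051,-0.002],"angular":[0,0,0]},
    {"offset":[-0.005,-0.056,-0.002],"angular":[0,0,0]},
    {"offset":[-0.005,-0.06,-0.002],"angular":[0,0,0]},
  ],
)

```text
time: 13.42
eef_pos: [552.6, -125.6, 160.3]
tool_rot: [-0.064, 0.702, -0.124, 0.698]
force: [-0.7, -0.7, 0.1]
opening: 0.1
```

>>> move_arm(
  motion=[
    {"offset":[0.001,0.015,0],"angular":[0,0,0]},
    {"offset":[0.002,0.024,0],"angular":[0,0,0]},
    {"offset":[0.002,0.024,0],"angular":[0,0,0]},
    {"offset":[0.002,0.024,0],"angular":[0,0,0]},
    {"offset":[0.002,0.024,0],"angular":[0,0,0]},
    {"offset":[0.002,0.024,0],"angular":[0,0,0]},
  ],
)

```text
time: 14.18
eef_pos: [553.6, -113.7, 160.3]
tool_rot: [-0.064, 0.702, -0.124, 0.698]
force: [0.2, 0.2, 0.6]
opening: -0.1
```

```bash
python3 st.py;  cat > look.py <<'E'
from cell import imaging
from h import *
import sys
for n in sys.argv[1:]:
    c=imaging.capture(n);o=measure(c)
    for k in("pan","tab","brass","red"):print(n,k,*o.get(k,[]))
E
python3 look.py side top
```

```text
t 14.18 pos [ 553.6 -113.7  160.3] x [-0.017 -0.264 -0.964] jaw [ 0.996 -0.085  0.005] jawdeg -4.9 j [-0.28  0.44  1.36 -0.27  1.29 -0.13] F [0.2 0.2 0.6] op -0.1
side pan 566.9 51.1 136.3 r 52.3
side tab [549.5 -84.1 237.9] [ 512. -123.  150.] [617. -75. 277.] 328
side brass [ 543.6 -113.1  139.5] [ 533. -133.  112.] [ 571. -106.  153.] 189
side red
top pan 579.9 71.1 136.8 r 28.5
top tab [ 544.  -101.8  459.4] [ 509. -256.  151.] [582. -86. 489.] 196
top brass [ 539.3 -128.8  145.5] [ 532. -138.  122.] [ 564. -111.  152.] 68
top red [ 532. -308.  141.] [ 540. -262.  152.] 33 [ 535.4 -308.5  150.7]
```

```bash
python3 - <<'E'
from cell import imaging
from h import *
a=[]
for n,(r0,c0,hh) in(("side",(150,250,100)),("top",(190,260,100))):
    c=imaging.capture(n);np.savez(f"pics/{n}1.npz",**c)
    a.append(cv2.resize(c["pixels"][r0:r0+hh,c0:c0+hh],(400,400),interpolation=2)[:,:,::-1])
    print(n,project(c,[553.6,-113.7,160.3]),project(c,[551.5,-121,181]))
cv2.imwrite("pics/cmp.png",np.hstack(a))
E
```

```text
side (np.float64(292.5965325568681), np.float64(186.34937967764563)) (np.float64(294.88901970668957), np.float64(178.37070675195238))
top (np.float64(304.43458448108925), np.float64(219.80191619802076)) (np.float64(307.53732754342775), np.float64(219.200260076149))
```

View pics/cmp.png

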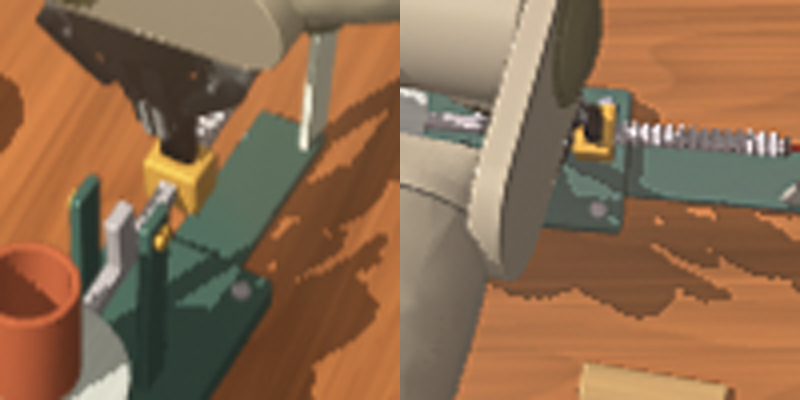

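```bash
python3 - <<'E'
from h import *
c=dict(np.load("pics/side1.npz"));W=cloud(c)
for v in range(170,192,2):
    print(v,' '.join('%d,%d,%d|%d'%(*W[v,u],c["pixels"][v,u].mean()) for u in range(283,304,2)))
E
```

```text
170 561,-76,246|50 560,-84,239|52 550,-70,256|55 544,-68,261|55 540,-69,262|49 541,-83,248|50 541,-93,239|51 536,-92,241|51 532,-94,242|52 528,-95,242|55 515,-74,267|100
172 565,-85,229|55 560,-83,234|51 550,-71,249|55 545,-69,253|55 542,-73,251|48 543,-88,237|51 538,-87,239|51 534,-87,241|51 530,-90,240|52 522,-79,254|69 514,-71,265|92
174 564,-81,228|56 561,-85,225|54 554,-81,232|52 549,-80,235|53 543,-76,242|49 543,-88,230|49 538,-87,233|50 530,-79,243|55 525,-76,249|56 518,-72,256|55 513,-69,261|54Traceback (most recent call last):
  File "<stdin>", line 4, in <module>
  File "<stdin>", line 4, in <genexpr>
ValueError: cannot convert float NaN to integer
```

```bash
python3 - <<'E'
from h import *
c=dict(np.load("pics/side1.npz"));W=np.nan_to_num(cloud(c))
for v in range(174,194,1):
    print(v,' '.join('%d,%d,%d|%d'%(*W[v,u],c["pixels"][v,u].mean()) for u in range(285,302,1)))
E
```

```text
174 561,-85,225|54 560,-90,220|61 554,-81,232|52 552,-82,231|54 549,-80,235|53 543,-71,246|53 543,-76,242|49 543,-83,235|49 543,-88,230|49 540,-86,234|49 538,-87,233|50 535,-85,237|53 530,-79,243|55 528,-78,246|58 525,-76,249|56 521,-72,255|56 518,-72,256|55
175 561,-85,221|111 559,-88,220|82 556,-85,224|56 552,-82,228|55 549,-81,231|54 546,-78,235|53 545,-82,232|52 544,-84,230|49 544,-90,225|47 540,-88,228|49 535,-80,238|52 533,-80,239|56 529,-75,246|56 527,-76,246|54 524,-75,248|54 521,-73,250|54 519,-73,252|54
176 561,-87,216|134 558,-85,219|76 556,-86,220|66 552,-83,224|63 549,-81,228|56 547,-81,229|54 544,-80,230|52 543,-82,230|50 544,-90,221|48 541,-90,223|49 534,-77,239|54 533,-79,236|54 530,-79,238|54 528,-78,240|53 525,-77,242|53 522,-75,245|54 519,-73,249|53
177 563,-90,210|133 559,-88,213|89 557,-87,215|70 554,-86,218|111 552,-87,218|81 548,-84,222|55 545,-82,225|52 546,-91,216|49 544,-90,218|49 544,-96,212|51 535,-81,231|54 532,-78,235|58 529,-78,236|54 528,-79,236|53 525,-77,239|54 523,-78,239|53 519,-75,244|52
178 563,-92,205|125 560,-90,208|119 557,-89,210|64 554,-87,2
[... 3694 characters left out ...]
3 547,-115,145|145 544,-114,147|134 543,-117,144|134 541,-118,145|146 537,-115,150|165 538,-123,140|157 536,-124,141|125
192 617,-219,1|120 568,-111,136|144 566,-112,135|148 564,-112,137|159 560,-109,141|171 558,-110,141|177 555,-109,144|184 554,-113,140|184 552,-115,139|178 549,-113,143|171 546,-112,145|169 544,-113,144|166 542,-115,143|166 539,-113,147|167 538,-117,143|165 536,-117,144|140 535,-121,141|95
193 616,-217,0|117 570,-114,128|139 567,-115,128|147 563,-111,135|147 560,-110,137|146 559,-112,135|155 555,-110,139|168 552,-108,142|174 550,-108,143|181 548,-110,142|186 546,-112,142|183 543,-111,144|170 541,-111,145|166 539,-112,144|167 536,-111,146|152 534,-113,145|107 534,-120,139|80
```

```bash
python3 - <<'E'
from h import *
c=dict(np.load("pics/side1.npz"))
for z in (305,315,325,330): 
    u,v=project(c,[367.7,47,z]);print(z,u,v,'crop',(u-200)/210*700,(v-120)/180*600)
E
```

```text
305 354.1543432198589 224.30858287803932 crop 513.8478107328631 347.6952762601311
315 354.7949899166563 220.89042015027195 crop 515.9832997221876 336.30140050090654
325 355.4466272938747 217.4136167796104 crop 518.1554243129157 324.7120559320347
330 355.77665625197636 215.65275125215786 crop 519.2555208399212 318.84250417385954
```

The shut fingers end about 25 mm above the reported TCP, so they passed over the tab without touching it (no force, and the poise didn't move). I'll back off and go lower.

>>> move_arm(
  motion=[
    {"offset":[0.002,0.026,0],"angular":[0,0,0]},
    {"offset":[0.002,0.026,0],"angular":[0,0,0]},
    {"offset":[0.002,0.026,-0.02],"angular":[0,0,0]},
    {"offset":[0.002,0.026,-0.04],"angular":[0,0,0]},
    {"offset":[0.002,0.026,-0.048],"angular":[0,0,0]},
    {"offset":[0.002,0.026,-0.048],"angular":[0,0,0]},
  ],
)

```text
time: 15.12
eef_pos: [554.5, -100.7, 135.9]
tool_rot: [-0.064, 0.703, -0.124, 0.698]
force: [0.4, -0.3, -0.9]
opening: 0.2
```

```bash
python3 st.py; python3 - <<'E'
from cell import imaging
from h import *
c=imaging.capture("side");np.savez("pics/side2.npz",**c);W=cloud(c);g=c["pixels"].mean(-1)
m=(abs(W[...,0]-553)<12)&(W[...,1]>-118)&(W[...,1]<-70)&(W[...,2]>148)&(W[...,2]<200)
k,l,s,_=cv2.connectedComponentsWithStats(m.astype(np.uint8))
p=W[m];b=g[m]
for z in range(148,200,4):
    q=(p[:,2]>=z)&(p[:,2]<z+4)
    if q.any():print(z,q.sum(),'y',p[q,1].min().round(),p[q,1].max().round(),'x',p[q,0].min().round(),p[q,0].max().round(),'br',b[q].max().round())
print(measure(c)["pan"])
E
```

```text
t 15.12 pos [ 554.5 -100.7  135.9] x [-0.018 -0.264 -0.964] jaw [ 0.996 -0.085  0.005] jawdeg -4.9 j [-0.26  0.47  1.4  -0.28  1.24 -0.09] F [ 0.4 -0.3 -0.9] op 0.2
160 2 y -86.0 -84.0 x 551.0 565.0 br 131.0
164 4 y -86.0 -81.0 x 551.0 561.0 br 136.0
168 11 y -91.0 -80.0 x 545.0 564.0 br 137.0
172 7 y -88.0 -78.0 x 544.0 563.0 br 133.0
176 8 y -87.0 -79.0 x 544.0 560.0 br 82.0
180 8 y -117.0 -76.0 x 545.0 561.0 br 136.0
184 9 y -81.0 -76.0 x 543.0 565.0 br 134.0
188 9 y -82.0 -74.0 x 544.0 561.0 br 125.0
192 5 y -79.0 -75.0 x 546.0 563.0 br 115.0
196 5 y -77.0 -73.0 x 545.0 565.0 br 62.0
(np.float64(567.0), np.float64(52.6), np.float64(136.2), 'r', np.float64(51.3))
```

>>> move_arm(
  motion=[
    {"offset":[-0.001,-0.008,-0.007],"angular":[0,0,0]},
    {"offset":[-0.001,-0.014,-0.007],"angular":[0,0,0]},
    {"offset":[-0.002,-0.019,-0.007],"angular":[0,0,0]},
    {"offset":[-0.002,-0.024,-0.007],"angular":[0,0,0]},
    {"offset":[-0.002,-0.029,-0.007],"angular":[0,0,0]},
    {"offset":[-0.003,-0.034,-0.007],"angular":[0,0,0]},
    {"offset":[-0.003,-0.039,-0.007],"angular":[0,0,0]},
    {"offset":[-0.004,-0.044,-0.007],"angular":[0,0,0]},
    {"offset":[-0.004,-0.049,-0.007],"angular":[0,0,0]},
    {"offset":[-0.005,-0.054,-0.007],"angular":[0,0,0]},
    {"offset":[-0.005,-0.059,-0.007],"angular":[0,0,0]},
    {"offset":[-0.005,-0.062,-0.007],"angular":[0,0,0]},
  ],
)

```text
time: 16.68
eef_pos: [552.0, -131.8, 132.7]
tool_rot: [-0.064, 0.702, -0.124, 0.698]
force: [-0.5, 2.4, 0.5]
opening: -0.1
```

>>> move_arm(
  motion=[
    {"offset":[0.001,0.012,0],"angular":[0,0,0]},
    {"offset":[0.002,0.024,0],"angular":[0,0,0]},
    {"offset":[0.002,0.024,0],"angular":[0,0,0]},
    {"offset":[0.002,0.024,0],"angular":[0,0,0]},
    {"offset":[0.002,0.024,0],"angular":[0,0,0]},
    {"offset":[0.002,0.024,0],"angular":[0,0,0]},
    {"offset":[0.002,0.024,0],"angular":[0,0,0]},
  ],
)

```text
time: 17.55
eef_pos: [553.0, -119.9, 132.7]
tool_rot: [-0.064, 0.702, -0.124, 0.698]
force: [0.4, 0.1, -0.5]
opening: 0.4
```

```bash
python3 st.py; python3 look.py side top
```

```text
t 17.55 pos [ 553.  -119.9  132.7] x [-0.018 -0.264 -0.964] jaw [ 0.996 -0.085  0.005] jawdeg -4.9 j [-0.29  0.47  1.4  -0.28  1.22 -0.12] F [ 0.4  0.1 -0.5] op 0.4
side pan 567.8 51.1 136.3 r 52.1
side tab [546.2 -85.6 220.9] [ 496. -132.  167.] [617. -75. 260.] 369
side brass [ 536.5 -131.9  134.7] [ 532. -154.  113.] [ 551. -126.  149.] 87
side red
top pan 585.9 80.6 136.7 r 19.2
top tab [ 543.  -108.9  432. ] [ 509. -146.  156.] [582. -91. 463.] 191
top brass [ 540.9 -146.1  148. ] [ 530. -158.  122.] [ 567. -132.  154.] 80
top red [ 533. -308.  139.] [ 540. -263.  151.] 32 [ 532.6 -308.3  151.2]
```

>>> move_arm(
  motion=[
    {"offset":[-0.001,-0.016,0],"angular":[0,0,0]},
    {"offset":[-0.002,-0.023,0],"angular":[0,0,0]},
    {"offset":[-0.002,-0.028,0],"angular":[0,0,0]},
    {"offset":[-0.003,-0.033,0],"angular":[0,0,0]},
    {"offset":[-0.003,-0.038,0],"angular":[0,0,0]},
    {"offset":[-0.004,-0.043,0],"angular":[0,0,0]},
    {"offset":[-0.004,-0.048,0],"angular":[0,0,0]},
    {"offset":[-0.005,-0.053,0],"angular":[0,0,0]},
    {"offset":[-0.005,-0.056,0],"angular":[0,0,0]},
  ],
)

```text
time: 18.77
eef_pos: [550.6, -148.0, 132.8]
tool_rot: [-0.064, 0.702, -0.124, 0.698]
force: [0.8, 3.4, 1.0]
opening: -0.0
```

>>> move_arm(
  motion=[
    {"offset":[0.001,0.012,0],"angular":[0,0,0]},
    {"offset":[0.002,0.024,0],"angular":[0,0,0]},
    {"offset":[0.002,0.024,0],"angular":[0,0,0]},
    {"offset":[0.002,0.024,0],"angular":[0,0,0]},
    {"offset":[0.002,0.024,0],"angular":[0,0,0]},
    {"offset":[0.002,0.024,0],"angular":[0,0,0]},
    {"offset":[0.002,0.024,0],"angular":[0,0,0]},
  ],
)

```text
time: 19.65
eef_pos: [551.5, -136.1, 132.8]
tool_rot: [-0.064, 0.702, -0.125, 0.698]
force: [-0.4, 0.7, 0.0]
opening: -0.0
```

```bash
python3 st.py; python3 look.py side top
```

```text
t 19.65 pos [ 551.5 -136.1  132.8] x [-0.018 -0.264 -0.964] jaw [ 0.996 -0.085  0.005] jawdeg -4.9 j [-0.32  0.47  1.4  -0.28  1.21 -0.14] F [-0.4  0.7  0. ] op -0.0
side pan 566.8 49.9 136.3 r 52.7
side tab [ 540.6 -100.1  226.4] [ 495. -149.  164.] [616. -76. 279.] 433
side brass [ 534.8 -147.4  137.5] [ 530. -167.  115.] [ 548. -144.  150.] 83
side red
top pan 555.4 73.2 137.1 r 28.8
top tab [ 540.3 -123.9  433.6] [ 506. -161.  159.] [ 577. -106.  461.] 184
top brass [ 540.6 -159.8  149.3] [ 529. -174.  125.] [ 564. -146.  157.] 78
top red [ 533. -306.  139.] [ 540. -262.  153.] 31 [ 533.  -306.1  148.4]
```

>>> move_arm(
  motion=[
    {"offset":[-0.001,-0.016,0.002],"angular":[0,0,0]},
    {"offset":[-0.002,-0.023,0.002],"angular":[0,0,0]},
    {"offset":[-0.002,-0.028,0.002],"angular":[0,0,0]},
    {"offset":[-0.003,-0.033,0.002],"angular":[0,0,0]},
    {"offset":[-0.003,-0.038,0.002],"angular":[0,0,0]},
    {"offset":[-0.004,-0.043,0.002],"angular":[0,0,0]},
    {"offset":[-0.004,-0.048,0.002],"angular":[0,0,0]},
    {"offset":[-0.005,-0.053,0.002],"angular":[0,0,0]},
    {"offset":[-0.005,-0.056,0.002],"angular":[0,0,0]},
  ],
)

```text
time: 20.88
eef_pos: [549.1, -164.2, 133.8]
tool_rot: [-0.064, 0.702, -0.125, 0.698]
force: [1.0, 2.3, 0.1]
opening: 0.0
```

>>> move_arm(
  motion=[
    {"offset":[0.001,0.012,0],"angular":[0,0,0]},
    {"offset":[0.002,0.024,0],"angular":[0,0,0]},
    {"offset":[0.002,0.024,0],"angular":[0,0,0]},
    {"offset":[0.002,0.024,0],"angular":[0,0,0]},
    {"offset":[0.002,0.024,0],"angular":[0,0,0]},
    {"offset":[0.002,0.024,0],"angular":[0,0,0]},
    {"offset":[0.002,0.024,0],"angular":[0,0,0]},
    {"offset":[0.002,0.024,0],"angular":[0,0,0]},
  ],
)

```text
time: 21.88
eef_pos: [550.1, -152.3, 133.9]
tool_rot: [-0.064, 0.702, -0.125, 0.698]
force: [-0.2, -0.1, 0.1]
opening: -0.1
```

```bash
python3 st.py; python3 look.py side top
```

```text
t 21.88 pos [ 550.1 -152.3  133.9] x [-0.017 -0.264 -0.964] jaw [ 0.996 -0.085  0.005] jawdeg -4.9 j [-0.35  0.47  1.4  -0.28  1.21 -0.17] F [-0.2 -0.1  0.1] op -0.1
side pan 567.3 51.9 136.3 r 51.8
side tab [ 539.5 -113.4  230.9] [ 492. -165.  165.] [612. -75. 297.] 498
side brass [ 533.4 -164.   139.3] [ 528. -183.  116.] [ 548. -158.  152.] 87
side red
top pan 563.0 60.6 137.0 r 42.2
top tab [ 537.8 -139.1  436.1] [ 496. -178.  156.] [576. -80. 476.] 183
top brass [ 537.9 -177.2  151.6] [ 528. -191.  125.] [ 564. -165.  159.] 81
top red [ 533. -309.  139.] [ 540. -263.  151.] 31 [ 532.8 -308.6  149.5]
```

Still at the stop. Two more notches.

>>> move_arm(
  motion=[
    {"offset":[-0.001,-0.016,0.002],"angular":[0,0,0]},
    {"offset":[-0.002,-0.023,0.002],"angular":[0,0,0]},
    {"offset":[-0.002,-0.028,0.002],"angular":[0,0,0]},
    {"offset":[-0.003,-0.033,0.002],"angular":[0,0,0]},
    {"offset":[-0.003,-0.038,0.002],"angular":[0,0,0]},
    {"offset":[-0.004,-0.043,0.002],"angular":[0,0,0]},
    {"offset":[-0.004,-0.048,0.002],"angular":[0,0,0]},
    {"offset":[-0.005,-0.053,0.002],"angular":[0,0,0]},
    {"offset":[-0.005,-0.056,0.002],"angular":[0,0,0]},
  ],
)

```text
time: 23.1
eef_pos: [547.6, -180.5, 134.9]
tool_rot: [-0.064, 0.702, -0.125, 0.698]
force: [0.3, 1.8, -0.1]
opening: 0.1
```

>>> move_arm(
  motion=[
    {"offset":[0.001,0.012,0],"angular":[0,0,0]},
    {"offset":[0.002,0.024,0],"angular":[0,0,0]},
    {"offset":[0.002,0.024,0],"angular":[0,0,0]},
    {"offset":[0.002,0.024,0],"angular":[0,0,0]},
    {"offset":[0.002,0.024,0],"angular":[0,0,0]},
    {"offset":[0.002,0.024,0],"angular":[0,0,0]},
    {"offset":[0.002,0.024,0],"angular":[0,0,0]},
    {"offset":[0.002,0.024,0],"angular":[0,0,0]},
  ],
)

```text
time: 24.1
eef_pos: [548.6, -168.5, 134.9]
tool_rot: [-0.064, 0.702, -0.125, 0.698]
force: [-0.1, 0.1, -0.9]
opening: 0.1
```

```bash
python3 st.py; python3 look.py side top
```

```text
t 24.1 pos [ 548.6 -168.5  134.9] x [-0.017 -0.264 -0.964] jaw [ 0.996 -0.085  0.005] jawdeg -4.9 j [-0.38  0.47  1.39 -0.27  1.21 -0.2 ] F [-0.1  0.1 -0.9] op 0.1
side pan 567.2 50.7 137.5 r 53.4
side tab [ 541.9 -126.7  239. ] [ 492. -162.  167.] [610. -82. 311.] 599
side brass [ 532.4 -180.1  138.9] [ 527. -201.  111.] [ 546. -174.  153.] 97
side red
top pan 566.8 47.6 138.2 r 52.9
top tab [ 536.  -154.8  434.3] [ 500. -195.  159.] [571. -96. 463.] 166
top brass [ 538.3 -190.4  149.3] [ 526. -207.  124.] [ 561. -179.  156.] 87
top red [ 533. -307.  135.] [ 541. -261.  146.] 29 [ 534.  -307.3  142.3]
```

Pan reading 137.5 is about 21 mm of tip, so roughly 3 more notches.

>>> move_arm(
  motion=[
    {"offset":[-0.001,-0.016,0.001],"angular":[0,0,0]},
    {"offset":[-0.002,-0.023,0.001],"angular":[0,0,0]},
    {"offset":[-0.002,-0.028,0.001],"angular":[0,0,0]},
    {"offset":[-0.003,-0.033,0.001],"angular":[0,0,0]},
    {"offset":[-0.003,-0.038,0.0],"angular":[0,0,0]},
    {"offset":[-0.004,-0.043,0.0],"angular":[0,0,0]},
    {"offset":[-0.004,-0.048,0.0],"angular":[0,0,0]},
    {"offset":[-0.005,-0.053,0.0],"angular":[0,0,0]},
    {"offset":[-0.005,-0.058,0.0],"angular":[0,0,0]},
    {"offset":[-0.005,-0.063,0.0],"angular":[0,0,0]},
    {"offset":[-0.006,-0.068,0.0],"angular":[0,0,0]},
    {"offset":[-0.006,-0.07,0.0],"angular":[0,0,0]},
  ],
)

```text
time: 25.7
eef_pos: [545.6, -203.8, 134.9]
tool_rot: [-0.064, 0.702, -0.125, 0.698]
force: [0.8, 1.2, -0.7]
opening: -0.3
```

>>> move_arm(
  motion=[
    {"offset":[0.001,0.012,0],"angular":[0,0,0]},
    {"offset":[0.002,0.024,0],"angular":[0,0,0]},
    {"offset":[0.002,0.024,0],"angular":[0,0,0]},
    {"offset":[0.002,0.024,0],"angular":[0,0,0]},
    {"offset":[0.002,0.024,0],"angular":[0,0,0]},
    {"offset":[0.002,0.024,0],"angular":[0,0,0]},
    {"offset":[0.002,0.024,0],"angular":[0,0,0]},
    {"offset":[0.002,0.024,0],"angular":[0,0,0]},
    {"offset":[0.002,0.024,0],"angular":[0,0,0]},
  ],
)

```text
time: 26.82
eef_pos: [546.6, -191.8, 134.9]
tool_rot: [-0.064, 0.702, -0.125, 0.698]
force: [0.3, 0.4, -0.4]
opening: 0.3
```

```bash
python3 st.py; python3 look.py side top
```

```text
t 26.82 pos [ 546.6 -191.8  134.9] x [-0.017 -0.265 -0.964] jaw [ 0.996 -0.085  0.006] jawdeg -4.9 j [-0.42  0.47  1.39 -0.27  1.2  -0.24] F [ 0.3  0.4 -0.4] op 0.3
side pan 567.6 50.3 145.8 r 53.7
side tab [ 539.8 -150.4  238.7] [ 488. -182.  166.] [ 610. -105.  310.] 621
side brass [ 533.2 -200.9  129.7] [ 525. -220.  101.] [ 563. -196.  140.] 136
side red
top pan 566.3 47.2 146.4 r 53.5
top tab [ 533.6 -176.9  436.8] [ 497. -218.  152.] [ 567. -116.  467.] 177
top brass [ 531.6 -208.7  137.1] [ 524. -228.  111.] [ 561. -199.  152.] 73
top red [ 534. -303.  117.] [ 538. -256.  133.] 22 [ 534.8 -303.4  119.7]
```

Near balance now. I'll lift the hand clear and check.

>>> move_arm(
  motion=[
    {"offset":[0,0.01,0.03],"angular":[0,0,0]},
    {"offset":[0,0.01,0.1],"angular":[0,0,0]},
    {"offset":[0,0.01,0.2],"angular":[0,0,0]},
    {"offset":[-0.1,0.06,0.28],"angular":[0,0,0]},
    {"offset":[-0.2,0.16,0.3],"angular":[0,0,0]},
    {"offset":[-0.3,0.28,0.3],"angular":[0,0,0]},
    {"offset":[-0.35,0.4,0.3],"angular":[0,0,0]},
    {"offset":[-0.38,0.52,0.3],"angular":[0,0,0]},
    {"offset":[-0.38,0.64,0.3],"angular":[0,0,0]},
    {"offset":[-0.38,0.7,0.3],"angular":[0,0,0]},
    {"offset":[-0.38,0.7,0.3],"angular":[0,0,0]},
    {"offset":[-0.38,0.7,0.3],"angular":[0,0,0]},
  ],
)

```text
time: 28.42
eef_pos: [356.5, 158.1, 285.5]
tool_rot: [-0.065, 0.702, -0.125, 0.698]
force: [-0.9, -0.7, -0.2]
opening: -0.2
```

```bash
python3 st.py; python3 look.py side top; python3 - <<'E'
from cell import imaging
from h import *
c=imaging.capture("side")
t=c["pixels"]
a=cv2.resize(t[130:190,290:350],(400,400),interpolation=2)
u,v=project(c,[537,-304,120]);print('mark px',u,v,(u-290)/60*400,(v-130)/60*400)
cv2.imwrite("pics/fin.png",np.hstack([a,cv2.resize(t[60:340,120:420],(400,400))])[:,:,::-1])
E
```

```text
t 28.43 pos [356.5 158.1 285.5] x [-0.016 -0.265 -0.964] jaw [ 0.996 -0.085  0.006] jawdeg -4.9 j [ 0.3   0.12  1.45 -0.25  1.66  0.37] F [-0.9 -0.7 -0.2] op -0.2
side pan 567.6 50.1 145.7 r 53.7
side tab
side brass
side red
top pan 566.6 46.8 146.2 r 53.7
top tab [ 540.  -211.9  173.5] [ 533. -218.  151.] [ 551. -208.  178.] 36
top brass [ 534.9 -208.1  136.2] [ 524. -228.  114.] [ 561. -199.  157.] 94
top red [ 534. -306.  117.] [ 540. -260.  130.] 26 [ 534.6 -305.9  121.5]
mark px 327.19316300062854 148.52535009169455 247.95442000419027 123.50233394463032
```

View pics/fin.png

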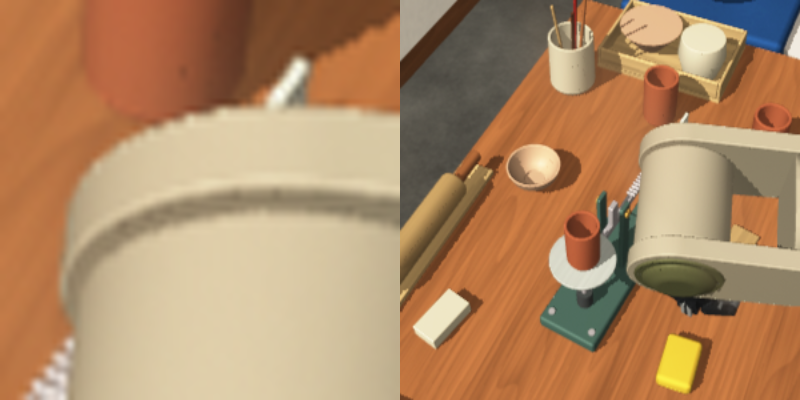

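>>> move_arm(
  motion=[
    {"offset":[-0.06,0.12,0.02],"angular":[0,0,0]},
    {"offset":[-0.12,0.24,0.02],"angular":[0,0,0]},
    {"offset":[-0.2,0.36,0.02],"angular":[0,0,0]},
    {"offset":[-0.28,0.46,0.02],"angular":[0,0,0]},
    {"offset":[-0.36,0.56,0.02],"angular":[0,0,0]},
    {"offset":[-0.4,0.6,0.02],"angular":[0,0,0]},
    {"offset":[-0.4,0.6,0.02],"angular":[0,0,0]},
    {"offset":[-0.4,0.6,0.02],"angular":[0,0,0]},
    {"offset":[-0.4,0.6,0.02],"angular":[0,0,0]},
  ],
)

```text
time: 29.7
eef_pos: [157.9, 456.4, 295.5]
tool_rot: [-0.063, 0.702, -0.126, 0.698]
force: [-0.9, 0.0, 0.1]
opening: -0.1
```

```bash
python3 st.py; python3 look.py side top; python3 - <<'E'
from cell import imaging
from h import *
a=[]
for n in("side","top"):
    c=imaging.capture(n);u,v=project(c,[536.5,-304,120]);print(n,u,v);u0,v0=int(u)-20,int(v)-20
    a.append(cv2.resize(c["pixels"][v0:v0+40,u0:u0+40],(400,400),interpolation=2));print('mark at',(u-u0)*10,(v-v0)*10)
    W=cloud(c);o0=dict(np.load(f"pics/{n}0.npz"));
    d=np.abs(c["pixels"].astype(int)-o0["pixels"]).max(-1)
    for nm,xy in dict(blue=(570,328),jar=(441,303),sponge=(380,80),tiles=(784,170),bowl=(784,-171),big1=(619,-441),big2=(376,-425),rib=(388,-165)).items():
        pu,pv=map(int,project(c,[*xy,20]));print(nm,np.mean(d[pv-12:pv+12,pu-12:pu+12]>40).round(2),end=' ')
    print()
cv2.imwrite("pics/fin2.png",np.hstack(a)[:,:,::-1])
E
```

```text
t 29.7 pos [157.9 456.4 295.5] x [-0.018 -0.264 -0.964] jaw [ 0.996 -0.09   0.006] jawdeg -5.1 j [ 1.06  0.35  1.11 -0.12  1.92  1.12] F [-0.9  0.   0.1] op -0.1
side pan 567.8 49.8 145.7 r 53.8
side tab [ 542.7 -207.7  164.1] [ 534. -214.  150.] [ 551. -204.  177.] 62
side brass [ 536.3 -201.2  133. ] [ 525. -223.  102.] [ 562. -195.  141.] 161
side red [ 534. -301.  118.] [ 540. -250.  132.] 21 [ 536.5 -300.9  121.2]
top pan 566.4 47.2 146.3 r 53.4
top tab [ 539.8 -212.1  172.4] [ 532. -218.  151.] [ 551. -208.  178.] 36
top brass [ 534.9 -207.9  137.3] [ 524. -228.  113.] [ 561. -199.  150.] 93
top red [ 534. -306.  114.] [ 540. -262.  127.] 26 [ 534.5 -305.7  122.1]
side 327.3755723391365 148.58039143473488
mark at 203.7557233913651 205.80391434734878
blue 0.0 jar 0.0 sponge 0.0 tiles 0.0 bowl 0.0 big1 0.0 big2 0.0 rib 0.0 
top 371.21209484404585 228.40151996783965
mark at 202.1209484404585 204.01519967839647
blue 0.0 jar 0.0 sponge 0.0 tiles 0.0 bowl 0.0 big1 0.0 big2 0.0 rib 0.0
```

View pics/fin2.png

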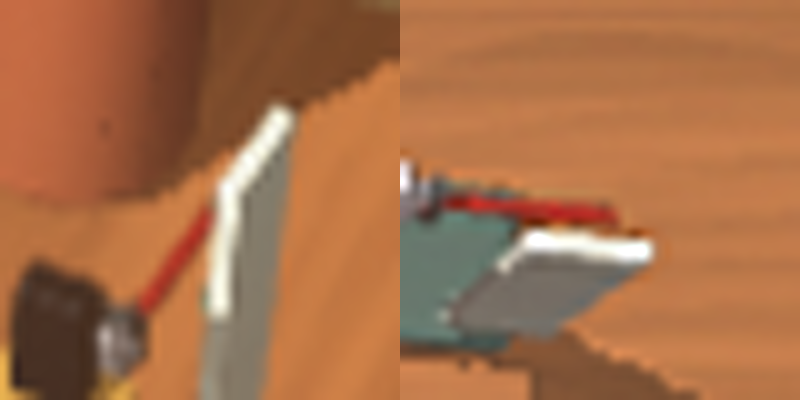

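```bash
python3 -c "
from cell import arm
print(arm.close_job())"
```

```text
the job is handed in; nothing more can be done
None
```

I've handed the job in: the 80 mm beaker stands upright in the middle of the pan, released, and the pointer has come to rest about 1.5 mm above the black mark. It took about 30 s of robot time.

**Beaker:** The rim fit put its centre at about (566, 47) mm against a measured pan centre of (567, 48) mm.

**Poise:** I pushed the black tab with the shut fingertips in short stages until the scale balanced. The force read at the end of each push was 1.2–3.4 N; I didn't record the peaks within a push.

**Final hands-off check:**
- **Pointer tip:** it read about 121.2 mm (side) and 122.1 mm (top), against a mark at 120 ± 5 mm. Readings taken about 1.3 s apart agreed.
- **Pan height:** 145.7–146.3 mm, which after the camera offset also puts the tip near 121–122 mm.
- **Bystanders:** the camera images showed no change at any of them.

**What went wrong or couldn't be checked:**
- **Missed push:** the first push passed over the tab without touching it, because the shut fingers ended about 25 mm above the reported TCP. I went lower and repeated it.
- **Green band not seen:** its face is turned away from both cameras, so the result rests on measured heights rather than on seeing the pointer in the band.

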